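Set a screw-down height stop with a gauge blade

ROBOT

A 6-joint arm with a two-finger parallel gripper is mounted at the origin on the work surface. World frame = base frame: x ahead of the robot, y to its left, z up, the work surface at z = 0. Lengths are in m, angles in rad, forces in N, time in s.
With the tool pointing down it reaches from about 0.375 to 0.975 m from the base axis. Payload 3.8 kg.
Tool frame: the origin (TCP) lies at the very end of the fingers, on their centre line; the grasp point (between the pads) lies 19 mm behind it; z points along the fingers, y is the line along which they close (so a half turn about z gives the same grasp; the last joint's range is limited). The gripper opens to 85 mm and grips with 20 to 120 N. Pads are 22 mm wide; open, the fingers measure 114 mm over their backs; the gripper's body (76 mm by 85 mm) begins 54 mm behind the grasp point. The pads swing forward as they close: fully open they stand 13 mm farther back than shut.
Start: joints at [1.202, 0.264, 1.604, -0, 1.274, -0.037], TCP at [0.22, 0.638, 0.231] pointing down, gripper open.
Joint ranges: [-2.63, 2.63], [-0.94, 2.18], [0.31, 2.57], [-1.31, 4.45], [0, 2.66], [-2.55, 2.55]. Speed limits (rad/s): [2.57, 2.57, 3.14, 3.14, 3.14, 3.14].

INTERFACE

Orientations are given as a rotation vector (axis times angle).
In Python, from workcell import bot gives the robot as it stands. The module is installed in compiled form; this text tells all that it offers.
- The arm moves only by the tool jog_arm, called after "Call:" by a JSON object that holds its "api" and its "payload", one argument or row to a line. Schema: {"type":"object","properties":{"moves":{"type":"string"},"finger_gap":{"type":"number"},"force":{"type":"number"},"only":{"type":"string"},"quiet":{"type":"boolean"},"lines":{"type":"string"}},"required":["moves"],"additionalProperties":false}. moves is a string of 1 to 5 rows, one to a line, with the numbers parted by commas; each row has 4 numbers: dx, dy, dz in m, then a turn about the tool's z in rad; each row shifts and turns the commanded pose from where the row before left it, along the tool's axes as they then stand; what a row does not reach is not made up. A row lasts 1/8 s, in which the tool goes at most 0.0625 m and 0.188 rad, less where a joint would pass 70% of its speed; a pose out of reach is approached as far as the arm can. finger_gap is the opening from 0.0 (shut) to 1.0 (fully open), set as the call begins (left out keeps the last). The fingers move at their own pace and stop on an object; force is the grip in N (left out, the last holds). Time passes only in rows, so rows that do not move let the fingers close. The tool returns the time, the measured TCP pose, the force, the opening and the grip force at its end. only (a regular expression) keeps the lines of the reply that match it, lines (a string "A,B") keeps lines A to B, and quiet returns only ok. Input that does not fit is refused with a message, and nothing moves.
- bot.read_state(): the state, without advancing time (a new reading comes with each control period).
- bot.read_camera(name): name is "scene" or "top" or "wrist"; returns the picture (480x640x3 uint8, red, green, blue); there is no depth.
- bot.camera_info(name): a dict with "intrinsics" (3x3 intrinsics, pixels), "extrinsics" (4x4, takes a point from camera to world coordinates). Camera axes: x right, y down, z forward; pixel columns grow to the right and rows downward; lengths in m; the calibration is good to about 2 mm. A picture is of the moment at which its call begins: read the wrist's pose just before it. camera_info takes no time and is no camera call; for the wrist camera it gives the pose at the moment of the call.
- bot.finish_job(): hands the job in; it is judged then, once.
Trained networks look in the newest picture that a camera, given by its name, has taken for a name from the list of things; names that differ only in an ending like _2 or _b are one class to them, and where a whole thing is asked for, a point or a joint stands for the part that bears it (a point fixed in the world has none). Each returns a list of dicts, best first, with "conf" (0 to 1); they miss things now and then, are a little off and sometimes report something else, mostly with a low value. They report only what shows in the picture. A call takes as long as a camera call.
- bot.search_frame(camera, thing): "box" ([left, top, right, bottom] in pixels, round what is visible of it).
- bot.regions_of(camera, thing): "pixels" (480x640 bool, what is visible of it) and "box" ([left, top, right, bottom] in pixels, round what is visible of it).
- bot.spot_point(camera, thing): "pixel" ([row, column] in pixels: a listed point, or the origin of a listed thing).
The state is a dict: "time": time; "q": joint angles; "joint_vel": joint speeds; "joint_torque": joint torques, N m; "tool_pos": TCP position; "tcp_rot": TCP orientation; "wrist_force": force on the tool from outside, world axes, zero at the start; "torque": the same for the moment, N m; "width": opening from 0.0 (shut) to 1.0 (fully open); "grip_force": force on a finger pad.
Only numpy, scipy, OpenCV 4.12 (cv2) and the standard library are available. Lean on these libraries where they do the work, as an engineer would, in place of code of your own. Each camera call takes 0.05 s, during which the arm holds its last target. There are 200 camera calls.

TASK

Take the thin gauge blade (the one with the square grip block, not the thick one with the round grip) and slide it fully home under the foot of the height stop, tip against the back stop. Then turn the knurled screw on top until the foot nips the blade so that it just drags, that is, a pull of about 6 N on the blade would slide it: neither loose nor jammed. Do not force the screw, leave the blade nipped in the gap, let go, and leave the other things on the plate where they are.

Things in the scene. Friction and masses are not known exactly. Their poses are not given: they have to be found in the camera images.
- stand: the height stop: fixed dark steel C-shaped stand. Origin on the table under the screw axis; x runs along the bed from its open end to the closed back, z up. Base plate 8 mm thick, x -105 to 55 mm, y +-35. Column 44 mm wide from x = 14 mm on; its overhanging arm spans x -22 to 48 mm, y +-22, heights 55 to 69 mm. The foot, a steel rod 13 mm across, hangs under the arm on the screw axis.
- screw_head (a point): middle of the round knurled screw head on top of the arm: 28 mm across, heights 74 to 95 mm above the table, turning about the vertical through this point, straight above the stand's origin. Clockwise seen from above lowers the foot 3 mm per radian; the head stays at its height. It takes two to four grasps, and stays where it is left. Friction about 0.10 N m.
- under_foot (a point): point on top of the bed under the foot, on the screw axis. At the start the foot hangs 3 to 9 mm above an inserted 3 mm blade, differently each time and not measured. Once it touches, a spring in it presses the blade: about 5.6 N per mm of further travel, 17 N per radian. Each newton of nip adds 0.003 N m to the torque at the screw (13 N: 0.04 N m), whichever way it is turned or held.
- anvil: the bed, a flat bright steel bar fixed to the stand (same origin and axes): x -104 to 14 mm, 50 mm wide, its top 20 mm above the table. The blade lies on it. Polished: friction about 0.25 (0.2 to 0.3) under the blade and at the foot, so the pull that slides the nipped blade is about half of the nip force.
- stop (a point): point on top of the bed (20 mm above the table) at the middle of the column's face, 14 mm past the screw axis: the back stop that the blade's tip meets. Axes as the stand's.
- gauge: the gauge blade wanted, loose, steel, 0.09 kg: an upright square-cornered grip block 26 mm long (x), 12 mm thick (y) and 30 mm tall, from whose foot a flat leaf 16 mm wide and 3 mm thick runs out along +x to 98 mm from the origin. Origin at the centre of the underside of the grip block; z up. The underside of block and leaf is one flat face. Lies flat on the plate at the start.
- gauge_tip (a point): middle of the end edge of the gauge's leaf, on its underside (98 mm along x from the gauge's origin).
- gauge_thick: another gauge, not wanted: a round grip post 18 mm across and 30 mm tall with a leaf 8 mm thick, 24 mm wide, reaching 60 mm from the post's axis along x. Origin under the centre of the post. To be left alone.
- lens_ring: a loose black ring lying flat, 60 mm across, 12 mm high; to be left alone. Origin at its centre.
- driver: a loose screwdriver, 160 mm long with a black handle; to be left alone. Origin at the middle of its length.
- wipe_jar: a loose closed glass jar, 52 mm across, 70 mm tall; to be left alone. Origin under its centre.

How it is judged:
By the outcome, as a careful person would: the job done as asked, in the order asked, and still so for the second after the job is handed in, with the robot touching nothing.
It also fails if it takes over 72 s, if anything falls off the work surface, if the arm or the gripper's body presses on something with over 40 N, if the wrist force passes 120 N, or if a joint passes its speed limit or range.

## Working session

There is one attempt and no reset: what is moved stays moved. The work goes in short steps, Python scripts to look and compute and a tool call to move; the robot and the scene stay as the last step left them, time stands still between calls to the robot, and variables do not carry over. Pictures are saved under pics/ and viewed, at most 10 in all, crops included, and the job is handed in when it is done.

```bash
mkdir -p pics
```

Create h.py:
```python
import numpy as np, cv2
from workcell import bot
from scipy.spatial.transform import Rotation as R
def ray(cam,px,z,info=None):
    i=info or bot.camera_info(cam); K=np.array(i["intrinsics"]);T=np.array(i["extrinsics"])
    d=T[:3,:3]@np.linalg.inv(K)@np.array([px[1],px[0],1.]); o=T[:3,3]
    return o+d*(z-o[2])/d[2]
def proj(cam,p):
    i=bot.camera_info(cam); K=np.array(i["intrinsics"]);T=np.linalg.inv(np.array(i["extrinsics"]))
    c=K@(T[:3,:3]@np.array(p)+T[:3,3]); return c[:2]/c[2]
def save(im,name): cv2.imwrite("pics/"+name,cv2.cvtColor(im,cv2.COLOR_RGB2BGR))
```

Run:
```python
from h import *
for c in ("top","scene"):
    im=bot.read_camera(c); save(im,c+"0.png")
    print(c,np.array(bot.camera_info(c)["extrinsics"]).round(3).tolist(),bot.camera_info(c)["intrinsics"][0][0])
    for t,z in (("gauge",0),("gauge_tip",0),("gauge_thick",0),("screw_head",.0845),("under_foot",.02),("stop",.02),("stand",0),("lens_ring",0),("driver",.01),("wipe_jar",0)):
        for r in bot.spot_point(c,t)[:2]: print(c,t,round(r["conf"],2),np.round(r["pixel"]),ray(c,r["pixel"],z).round(4))
s=bot.read_state(); print(s["time"],s["tool_pos"],s["tcp_rot"],R.from_rotvec(s["tcp_rot"]).as_matrix().round(3).tolist())
```

```text
top [[-0.006, -0.986, 0.167, 0.376], [-1.0, 0.009, 0.018, 0.051], [-0.019, -0.167, -0.986, 0.912], [0.0, 0.0, 0.0, 1.0]] 475.7987939015966
top gauge 0.7 [216. 475.] [ 0.5754 -0.2374  0.    ]
top gauge_tip 0.69 [263. 472.] [ 0.4827 -0.2254  0.    ]
top gauge_tip 0.38 [152. 434.] [ 0.7074 -0.1626  0.    ]
top gauge_thick 0.88 [274. 446.] [ 0.4637 -0.1757  0.    ]
top screw_head 0.94 [244. 333.] [0.5092 0.0419 0.0845]
top under_foot 0.69 [251. 327.] [0.5061 0.0523 0.02  ]
top stop 0.84 [254. 323.] [0.4999 0.0593 0.02  ]
top stand 0.75 [254. 330.] [0.5043 0.0461 0.    ]
top stand 0.19 [246. 329.] [0.5184 0.0476 0.    ]
top lens_ring 0.41 [251. 329.] [0.5084 0.0484 0.    ]
top driver 0.75 [179. 172.] [0.6542 0.3583 0.01  ]
top wipe_jar 0.53 [151. 430.] [ 0.7095 -0.1565  0.    ]
scene [[-0.612, 0.402, -0.681, 1.394], [0.79, 0.34, -0.51, 0.712], [0.026, -0.85, -0.525, 0.76], [0.0, 0.0, 0.0, 1.0]] 603.7451497211044
scene gauge 0.53 [227. 204.] [ 0.5703 -0.2356  0.    ]
scene gauge_tip 0.7 [214. 234.] [ 0.4792 -0.2252  0.    ]
scene gauge_thick 0.67 [218. 254.] [ 0.46   -0.1754  0.    ]
scene gauge_thick 0.18 [260. 180.] [ 0.698  -0.1756  0.    ]
scene screw_head 0.96 [226. 319.] [0.4998 0.0529 0.0845]
scene under_foot 0.91 [250. 320.] [0.495  0.0542 0.02  ]
scene stop 0.66 [254. 320.] [0.5069 0.0652 0.02  ]
scene stand 0.73 [356. 404.] [0.6479 0.3616 0.    ]
scene stand 0.56 [257. 316.] [0.4965 0.0471 0.    ]
scene lens_ring 0.54 [261. 181.] [ 0.7001 -0.1696  0.    ]
scene driver 0.86 [359. 405.] [0.6617 0.3708 0.01  ]
scene wipe_jar 0.79 [305. 473.] [0.4313 0.395  0.    ]
scene wipe_jar 0.62 [359. 405.] [0.6528 0.3672 0.    ]
1.1 [0.21988661 0.6381524  0.23128368] [ 5.18865393e-01  3.09844633e+00 -3.70109660e-05] [[-0.945, 0.326, -0.0], [0.326, 0.945, -0.0], [-0.0, -0.0, -1.0]]
```

View pics/top0.png

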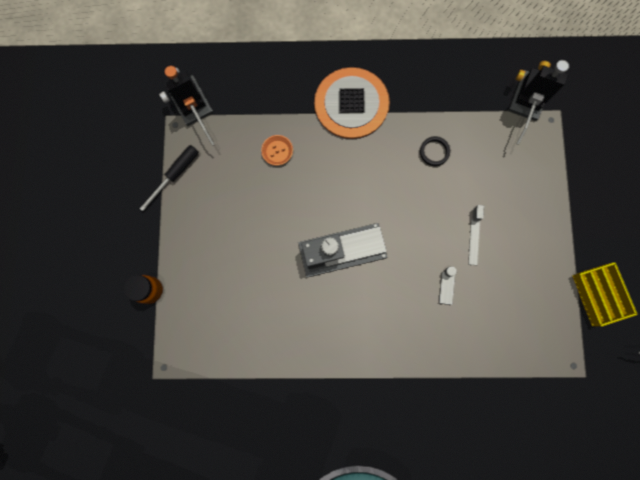

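View pics/scene0.png

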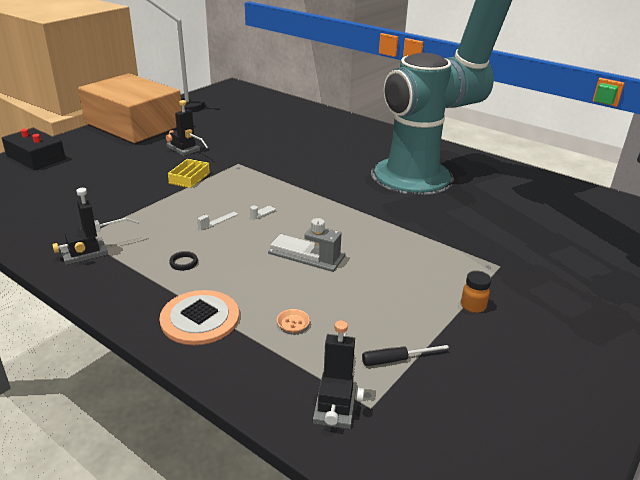

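The top view shows the stand at about px (330,250) with its open end to the right (-y world). The thin gauge's block is at (478,213) with its tip at (474,263). The thick gauge's post is at (450,271). Now the stand's axis, and the wrist camera's offset.

Run:
```python
from h import *
im=bot.read_camera("top")
for t,z in (("anvil",.02),("stand",.008),("gauge",.003)):
    rs=bot.regions_of("top",t)
    for r in rs[:1]:
        m=r["pixels"]; pts=np.array([ray("top",p,z)[:2] for p in np.argwhere(m)])
        rc=cv2.minAreaRect((pts*1000).astype(np.float32)); print(t,round(r["conf"],2),m.sum(),r["box"],np.round(rc[0],1),np.round(rc[1],1),round(rc[2],1), cv2.boxPoints(rc).round(0).tolist())
s=bot.read_state(); M=R.from_rotvec(s["tcp_rot"]).as_matrix()
T=np.array(bot.camera_info("wrist")["extrinsics"])
print("cam in tool",(M.T@(T[:3,3]-s["tool_pos"])).round(3),(M.T@T[:3,:3]).round(3).tolist(),bot.camera_info("wrist")["intrinsics"][0][0],s["wrist_force"],s["torque"])
```

```text
anvil 0.9 1176 [325.9, 228.3, 385.8, 260.4] [515.3   2.9] [ 50.8 116. ] 14.3 [[476.0, 53.0], [505.0, -60.0], [554.0, -47.0], [526.0, 65.0]]Traceback (most recent call last):
  File "<stdin>", line 6, in <module>
  File "h.py", line 5, in ray
    i=info or bot.camera_info(cam); K=np.array(i["intrinsics"]);T=np.array(i["extrinsics"])
              ~~~~~~~~~~~~~~~^^^^^
ValueError: time passes only in moves, steps and waits
```

```bash
sed -i 's/^def ray/from functools import lru_cache\n_c={}\ndef info_(c):\n    if c not in _c: _c[c]=bot.camera_info(c)\n    return _c[c]\ndef ray/; s/info or bot.camera_info(cam)/info or info_(cam)/; s/i=bot.camera_info(cam)/i=info_(cam)/' h.py
```

Run:
```python
from h import *
s=bot.read_state(); M=R.from_rotvec(s["tcp_rot"]).as_matrix()
T=np.array(bot.camera_info("wrist")["extrinsics"])
print("cam in tool",(M.T@(T[:3,3]-s["tool_pos"])).round(3),(M.T@T[:3,:3]).round(3).tolist(),bot.camera_info("wrist")["intrinsics"][0][0],s["wrist_force"],s["torque"],s["time"])
```

```text
cam in tool [ 0.081 -0.    -0.144] [[-0.001, -0.949, -0.315], [1.0, -0.001, -0.0], [-0.0, -0.315, 0.949]] 430.276279605284 [ 0.32570362 -0.08284498 -0.13590679] [ 0.00345314 -0.03354566 -0.02503952] 1.25
```

Call:
{"api": "jog_arm", "payload": {
  "moves": "-0.044,-0.044,0,-0.05\n-0.044,-0.044,0,-0.05\n-0.044,-0.044,0,-0.05\n-0.044,-0.044,0,-0.05\n-0.044,-0.044,0,0"
}}

```text
time: 1.88
tool_pos: [0.3838, 0.3725, 0.2316]
tcp_rot: [0.205, 3.134, 0.001]
wrist_force: [0.6, 0.4, -0.5]
width: 1.002
grip_force: 0.0
```

Call:
{"api": "jog_arm", "payload": {
  "moves": "-0.028,-0.056,0,0\n-0.028,-0.056,0,0\n-0.028,-0.056,0,0\n-0.028,-0.056,0,0\n-0.028,-0.056,0,0"
}}

```text
time: 2.5
tool_pos: [0.4853, 0.0768, 0.2318]
tcp_rot: [0.207, 3.133, 0.001]
wrist_force: [0.5, 0.8, -0.2]
width: 0.999
grip_force: 0.0
```

Create wl.py:
```python
from h import *
import sys
def look(name,things,seg=()):
    s=bot.read_state(); inf=bot.camera_info("wrist"); im=bot.read_camera("wrist"); save(im,name)
    print("t",s["time"],s["tool_pos"].round(4) if hasattr(s["tool_pos"],"round") else s["tool_pos"])
    for t,z in things:
        for r in bot.spot_point("wrist",t)[:2]: print(t,round(r["conf"],2),np.round(r["pixel"]),ray("wrist",r["pixel"],z,inf).round(4))
    for t,z in seg:
        for r in bot.regions_of("wrist",t)[:1]:
            pts=np.array([ray("wrist",p,z,inf)[:2] for p in np.argwhere(r["pixels"])])
            rc=cv2.minAreaRect((pts*1000).astype(np.float32)); print("seg",t,round(r["conf"],2),np.round(r["box"]),np.round(rc[0],1),np.round(rc[1],1),round(rc[2],1),cv2.boxPoints(rc).round(1).tolist())
```

Run:
```python
from wl import *
look("w1.png",[("screw_head",.0845),("under_foot",.02),("stop",.02),("stand",0)],[("anvil",.02),("screw_head",.095)])
```

```text
t 2.5 [0.4853 0.0768 0.2318]
screw_head 0.63 [247. 282.] [0.5013 0.047  0.0845]
under_foot 0.72 [225. 288.] [0.5043 0.0462 0.02  ]
stop 0.86 [217. 306.] [0.4986 0.0627 0.02  ]
stop 0.4 [327.  16.] [ 0.5682 -0.2208  0.02  ]
stand 0.69 [217. 294.] [0.5027 0.0501 0.    ]
seg anvil 0.94 [170. 190. 296. 285.] [512.7   3.2] [ 53.1 120.2] 13.5 [[472.8999938964844, 55.5], [500.8999938964844, -61.5], [552.5999755859375, -49.099998474121094], [524.5, 67.80000305175781]]
seg screw_head 0.82 [170. 160. 362. 290.] [488.4  37.1] [ 63.  126.3] 13.3 [[443.20001220703125, 91.19999694824219], [472.29998779296875, -31.600000381469727], [533.5999755859375, -17.100000381469727], [504.5, 105.80000305175781]]
```

View pics/w1.png

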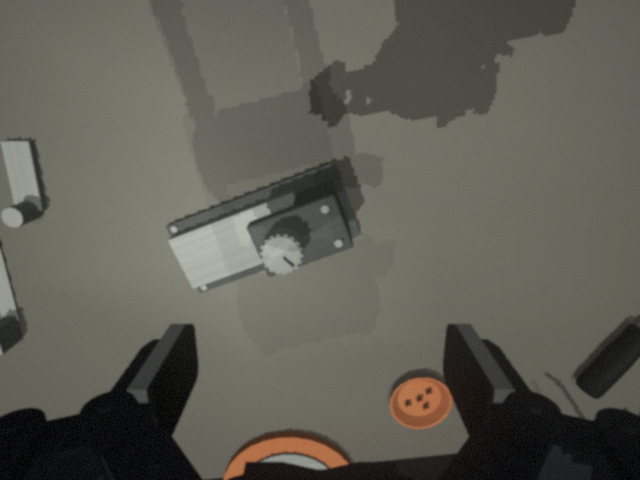

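The stand is at about px (282,250) with its bed going left, and the networks and mask put it near (0.503, 0.047) with a yaw of about 104°. Next I move over the gauge.

Call:
{"api": "jog_arm", "payload": {
  "moves": "-0.026,-0.056,0.012,0\n-0.026,-0.056,0.012,0\n-0.026,-0.056,0.012,0\n-0.026,-0.056,0.012,0\n-0.026,-0.056,0.012,0"
}}

```text
time: 3.48
tool_pos: [0.5776, -0.2136, 0.1714]
tcp_rot: [0.202, 3.135, 0.001]
wrist_force: [0.5, 0.4, -0.1]
width: 0.999
grip_force: 0.0
```

Call:
{"api": "jog_arm", "payload": {
  "moves": "0,0,0,0\n0,0,0,0",
  "finger_gap": 0.55
}}

```text
time: 3.72
tool_pos: [0.5765, -0.2122, 0.1712]
tcp_rot: [-0.205, -3.134, -0.002]
wrist_force: [0.9, 0.1, -0.1]
width: 0.6
grip_force: 0.0
```

Run:
```python
from wl import *
look("w2.png",[("gauge",0),("gauge_tip",0),("gauge_thick",0)],[("gauge",.003)])
```

```text
t 3.725 [ 0.5765 -0.2122  0.1712]
gauge 0.81 [213. 286.] [ 0.5739 -0.2379  0.    ]
gauge_tip 0.77 [ 77. 282.] [ 0.4785 -0.2258  0.    ]
gauge_thick 0.89 [ 43. 347.] [ 0.463  -0.1792  0.    ]
seg gauge 0.94 [272.  77. 297. 247.] [ 538.3 -233.3] [ 16.6 118.9] 82.4 [[478.29998779296875, -233.6999969482422], [596.2000122070312, -249.39999389648438], [598.2999877929688, -232.89999389648438], [480.3999938964844, -217.1999969482422]]
```

View pics/w2.png

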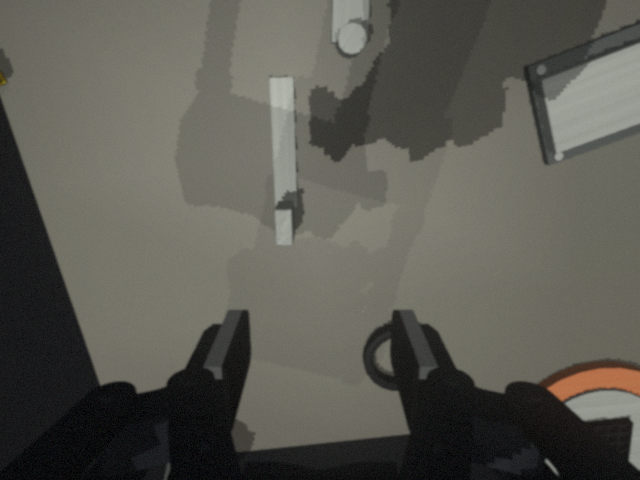

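The thin gauge shows the block at px (284,225) and the tip at (282,77), with the tool already aligned (yaw 172.5°). I descend now.

Call:
{"api": "jog_arm", "payload": {
  "moves": "-0.002,-0.026,0.03,0\n0,0,0.055,0\n0,0,0.05,0\n0,0,0.029,0\n0,0,0,0"
}}

```text
time: 4.6
tool_pos: [0.5723, -0.2381, 0.005]
tcp_rot: [-0.205, -3.129, -0.004]
wrist_force: [-0.0, -0.2, 1.0]
width: 0.549
grip_force: 0.0
```

Run:
```python
from h import *
s=bot.read_state();print(s["tool_pos"],s["wrist_force"],s["width"])
```

```text
[ 0.57234961 -0.23814646  0.00500069] [-0.02512084 -0.1556648   0.97888128] 0.5491217120893788
```

Call:
{"api": "jog_arm", "payload": {
  "moves": "-0.003,0,0,0\n0,0,0,0\n0,0,0,0\n0,0,0,0",
  "finger_gap": 0.0,
  "force": 50
}}

```text
time: 5.1
tool_pos: [0.5803, -0.2413, 0.0105]
tcp_rot: [0.207, 3.13, -0.002]
wrist_force: [0.3, 1.0, 6.3]
width: 0.125
grip_force: 50.9
```

Run:
```python
from h import *
s=bot.read_state();print(s["tool_pos"],s["wrist_force"],s["width"],s["q"],s["joint_vel"])
```

```text
[ 0.58028504 -0.24132025  0.01049035] [0.33398912 1.00808852 6.29454518] 0.124902837401898 [-4.33942095e-01  3.90753442e-01  1.88280954e+00  4.83579547e-04
  8.62813618e-01 -1.87314319e+00] [ 0.00228291 -0.0009348  -0.00045071 -0.00110741 -0.00187188  0.00076215]
```

Call:
{"api": "jog_arm", "payload": {
  "moves": "0,0,-0.03,0\n0,0,-0.05,0\n0,0,-0.05,0\n0,0,0,0\n0,0,0,0"
}}

```text
time: 5.72
tool_pos: [0.5774, -0.2404, 0.1376]
tcp_rot: [-0.207, -3.135, 0.0]
wrist_force: [0.1, -0.5, -2.4]
width: 0.126
grip_force: 50.0
```

Run:
```python
from wl import *
s=bot.read_state();print(s["tool_pos"],s["wrist_force"],s["width"])
look("w3.png",[("gauge",.13),("gauge_tip",.13)],[])
```

```text
[ 0.57744574 -0.24036095  0.13763762] [ 0.11664498 -0.49089383 -2.35953339] 0.1263533958679095
t 5.725 [ 0.5774 -0.2404  0.1376]
gauge 0.77 [300. 319.] [ 0.5708 -0.2404  0.13  ]
gauge_tip 0.98 [ 27. 320.] [ 0.4757 -0.227   0.13  ]
```

View pics/w3.png

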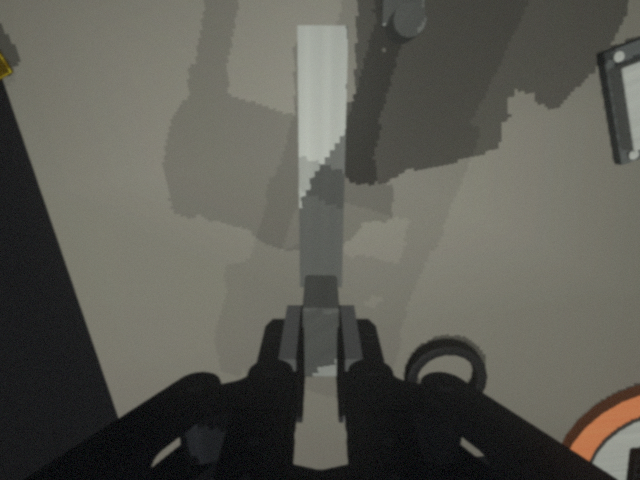

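The gauge is held straight: the leaf runs up from px (320,290) to the tip at (321,27), and the block is between the pads. I carry it to the open end of the bed and turn it onto the stand's axis.

Call:
{"api": "jog_arm", "payload": {
  "moves": "0.0215,0.052,0,0\n0.0215,0.052,0,0\n0.0215,0.052,0,0\n0,0,0,0.171\n0,0,0,0.171"
}}

```text
time: 6.5
tool_pos: [0.533, -0.0761, 0.1359]
tcp_rot: [-0.742, -3.049, 0.0]
wrist_force: [-0.6, 0.1, -1.1]
width: 0.127
grip_force: 50.0
```

Call:
{"api": "jog_arm", "payload": {
  "moves": "0,0,0,0.171\n0,0,0,0.171\n0,0,0,0.171\n0,0,0,0.171\n0,0,0,0.171"
}}

```text
time: 7.12
tool_pos: [0.5332, -0.0772, 0.1357]
tcp_rot: [-1.942, -2.465, 0.003]
wrist_force: [0.5, -0.1, -1.1]
width: 0.128
grip_force: 50.0
```

Call:
{"api": "jog_arm", "payload": {
  "moves": "0,0,0,0\n0,0,0,0"
}}

```text
time: 7.38
tool_pos: [0.5338, -0.0773, 0.1367]
tcp_rot: [-1.933, -2.475, 0.001]
wrist_force: [0.7, -0.5, -0.1]
width: 0.128
grip_force: 50.0
```

Run:
```python
from wl import *
look("w4.png",[("gauge_tip",.127),("under_foot",.02),("stand",0)],[("anvil",.02)])
s=bot.read_state(); print(s["wrist_force"],R.from_rotvec(s["tcp_rot"]).as_matrix().round(3).tolist())
```

```text
t 7.375 [ 0.5338 -0.0773  0.1367]
gauge_tip 0.62 [ 24. 325.] [0.5104 0.0236 0.127 ]
stand 0.88 [ 12. 322.] [0.5035 0.0481 0.    ]
seg anvil 0.7 [282.  45. 366. 196.] [517.5 -12.2] [50.9 86.6] 13.3 [[482.79998779296875, 24.100000381469727], [502.70001220703125, -60.20000076293945], [552.2000122070312, -48.5], [532.4000244140625, 35.79999923706055]]
[ 0.73559616  0.32420033 -0.46163367] [[-0.24, 0.971, -0.0], [0.971, 0.24, -0.0], [0.0, -0.0, -1.0]]
```

View pics/w4.png

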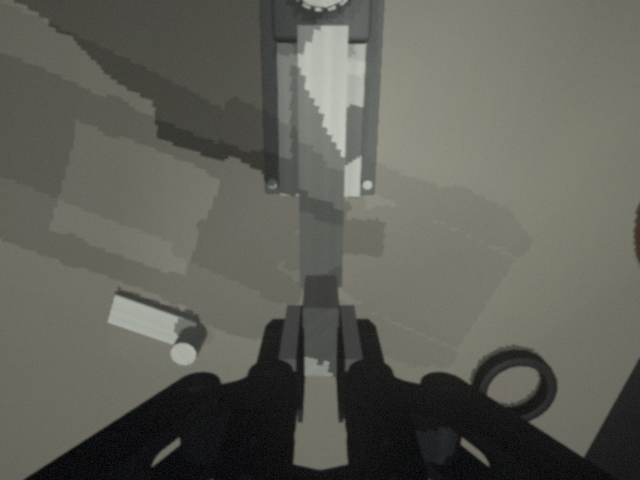

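The leaf is centred over the bed: leaf mid at px 322, bed edges at 277 and 367. I lower it, then feel for contact.

Call:
{"api": "jog_arm", "payload": {
  "moves": "0,0,0.045,0\n0,0,0.04,0\n0,0,0.012,0\n0,0,0,0\n0,0,0,0"
}}

```text
time: 8.25
tool_pos: [0.5362, -0.0777, 0.0425]
tcp_rot: [1.935, 2.471, 0.002]
wrist_force: [0.2, 1.0, -0.9]
width: 0.128
grip_force: 49.9
```

Call:
{"api": "jog_arm", "payload": {
  "moves": "0,0,0.003,0\n0,0,0,0"
}}

```text
time: 8.5
tool_pos: [0.535, -0.0775, 0.0384]
tcp_rot: [1.936, 2.472, 0.001]
wrist_force: [0.9, -0.6, -1.4]
width: 0.122
grip_force: 49.9
```

Call:
{"api": "jog_arm", "payload": {
  "moves": "0,0,0.003,0\n0,0,0,0"
}}

```text
time: 8.75
tool_pos: [0.5341, -0.0773, 0.0344]
tcp_rot: [-1.937, -2.473, 0.0]
wrist_force: [-1.3, -0.2, -1.4]
width: 0.128
grip_force: 49.9
```

Call:
{"api": "jog_arm", "payload": {
  "moves": "0,0,0.003,0\n0,0,0,0"
}}

```text
time: 9.0
tool_pos: [0.5341, -0.0773, 0.0312]
tcp_rot: [-1.937, -2.473, 0.001]
wrist_force: [0.7, 0.1, -0.8]
width: 0.126
grip_force: 49.9
```

Call:
{"api": "jog_arm", "payload": {
  "moves": "0,0,0.002,0\n0,0,0,0"
}}

```text
time: 9.25
tool_pos: [0.5351, -0.0775, 0.0303]
tcp_rot: [1.937, 2.473, 0.001]
wrist_force: [-1.2, -0.2, 2.9]
width: 0.125
grip_force: 50.5
```

Call:
{"api": "jog_arm", "payload": {
  "moves": "0.008,0,0,0\n0.008,0,0,0\n0.008,0,0,0\n0.006,0,0,0\n0,0,0,0"
}}

```text
time: 9.88
tool_pos: [0.5279, -0.0473, 0.0305]
tcp_rot: [1.935, 2.473, 0.002]
wrist_force: [0.7, 0.6, 6.1]
width: 0.127
grip_force: 51.0
```

Call:
{"api": "jog_arm", "payload": {
  "moves": "0.002,0,0,0\n0.002,0,0,0\n0.002,0,0,0\n0,0,0,0"
}}

```text
time: 10.38
tool_pos: [0.5266, -0.042, 0.0305]
tcp_rot: [1.935, 2.473, 0.001]
wrist_force: [0.4, -0.2, 4.9]
width: 0.129
grip_force: 50.9
```

Call:
{"api": "jog_arm", "payload": {
  "moves": "0.0015,0,-0.001,0\n0,0,0,0"
}}

```text
time: 10.62
tool_pos: [0.5249, -0.0402, 0.0305]
tcp_rot: [-1.936, -2.473, 0.0]
wrist_force: [-0.8, 0.9, 3.3]
width: 0.127
grip_force: 50.6
```

Call:
{"api": "jog_arm", "payload": {
  "moves": "0.0015,0,0,0\n0,0,0,0"
}}

```text
time: 10.88
tool_pos: [0.5249, -0.0393, 0.0305]
tcp_rot: [-1.937, -2.473, 0.0]
wrist_force: [-0.1, 0.2, 1.9]
width: 0.123
grip_force: 50.5
```

Call:
{"api": "jog_arm", "payload": {
  "moves": "0.0015,0,0,0\n0,0,0,0"
}}

```text
time: 11.12
tool_pos: [0.525, -0.0392, 0.0306]
tcp_rot: [1.935, 2.473, -0.002]
wrist_force: [1.1, -5.0, -0.3]
width: 0.128
grip_force: 50.2
```

Call:
{"api": "jog_arm", "payload": {
  "moves": "0.0015,0,0,0\n0,0,0,0"
}}

```text
time: 11.38
tool_pos: [0.5253, -0.039, 0.031]
tcp_rot: [1.933, 2.472, -0.003]
wrist_force: [1.1, -9.9, 0.3]
width: 0.126
grip_force: 50.2
```

Call:
{"api": "jog_arm", "payload": {
  "moves": "0,0,0,0\n0,0,0,0\n0,0,0,0",
  "finger_gap": 0.35
}}

```text
time: 11.75
tool_pos: [0.524, -0.0362, 0.0303]
tcp_rot: [-1.936, -2.473, 0.0]
wrist_force: [-0.6, -0.1, 0.0]
width: 0.35
grip_force: 0.0
```

Call:
{"api": "jog_arm", "payload": {
  "moves": "0,0,-0.02,0\n0,0,-0.05,0\n0,0,-0.05,0\n0,0,-0.02,0\n0,0,0,0"
}}

```text
time: 12.38
tool_pos: [0.5259, -0.0365, 0.1729]
tcp_rot: [1.934, 2.471, 0.004]
wrist_force: [-0.1, 0.2, 0.2]
width: 0.347
grip_force: 0.0
```

Run:
```python
from wl import *
look("w5.png",[("gauge_tip",.02),("gauge",.02),("screw_head",.0845),("stand",0)],[])
im=bot.read_camera("scene"); c=im[180:290,230:370]; save(cv2.resize(c,None,fx=4,fy=4,interpolation=cv2.INTER_CUBIC),"s5.png")
```

```text
t 12.375 [ 0.5259 -0.0365  0.1729]
gauge 0.89 [213. 316.] [ 0.5226 -0.0338  0.02  ]
screw_head 0.64 [ 85. 317.] [0.5038 0.0479 0.0845]
stand 0.57 [ 90. 316.] [0.5029 0.0468 0.    ]
```

View pics/w5.png

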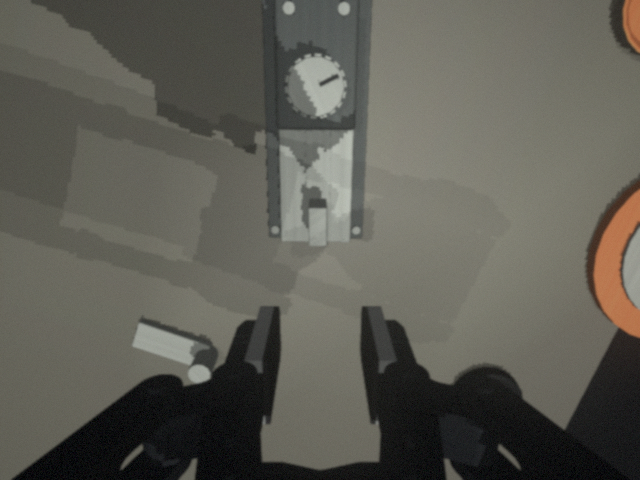

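The blade is in straight, block at px (317,222) on the bed. The screw head is centred at (316,86) with a pointer mark. I go over the head and wind joint 6 back so that one grasp has a long range.

Call:
{"api": "jog_arm", "payload": {
  "moves": "0.0434,-0.0005,0,-0.1\n0.0434,0.004,0,-0.18\n0,0,0,-0.188\n0,0,0,-0.188\n0,0,0,-0.188",
  "finger_gap": 0.6
}}

```text
time: 13.3
tool_pos: [0.502, 0.0479, 0.1695]
tcp_rot: [-0.746, -3.05, 0.001]
wrist_force: [-0.3, 0.5, -0.5]
width: 0.599
grip_force: 0.0
```

Call:
{"api": "jog_arm", "payload": {
  "moves": "0,0,0,-0.188\n0,0,0,-0.188\n0,0,0,-0.188\n0,0,0,-0.188\n0,0,0,-0.188"
}}

```text
time: 13.92
tool_pos: [0.502, 0.0476, 0.1694]
tcp_rot: [0.712, -3.058, -0.001]
wrist_force: [-0.4, 0.4, -0.1]
width: 0.599
grip_force: 0.0
```

Call:
{"api": "jog_arm", "payload": {
  "moves": "0,0,0,-0.18\n0,0,0,-0.14\n0,0,0.02,0\n0,0,0,0"
}}

```text
time: 14.42
tool_pos: [0.5006, 0.0475, 0.1482]
tcp_rot: [1.18, -2.906, -0.003]
wrist_force: [-0.4, 0.4, 0.7]
width: 0.598
grip_force: 0.0
```

Run:
```python
from wl import *
look("w6.png",[("screw_head",.0845),("gauge",.02)],[("anvil",.02)])
s=bot.read_state(); M=R.from_rotvec(s["tcp_rot"]).as_matrix(); print(s["q"][5],s["tool_pos"],M.round(3)[:2].tolist(),s["torque"],"head in tool",(M.T@(np.array([.503,.0472,.0845])-s["tool_pos"])).round(4))
g=cv2.GaussianBlur(cv2.cvtColor(cv2.imread("pics/w6.png"),cv2.COLOR_BGR2GRAY),(5,5),0)
inf=bot.camera_info("wrist"); c=cv2.HoughCircles(g,cv2.HOUGH_GRADIENT,2,100,param1=80,param2=25,minRadius=25,maxRadius=60)
for k in (c[0][:3] if c is not None else []): print(k, ray("wrist",(k[1],k[0]),.095,inf).round(4))
```

```text
t 14.425 [0.5006 0.0475 0.1482]
screw_head 0.68 [268. 317.] [0.5032 0.0478 0.0845]
gauge 0.96 [166. 198.] [ 0.5246 -0.0363  0.02  ]
seg anvil 0.78 [159. 116. 354. 247.] [512.7   3. ] [ 52.8 119.1] 13.8 [[472.8999938964844, 54.5], [501.20001220703125, -61.099998474121094], [552.5999755859375, -48.599998474121094], [524.2000122070312, 67.0999984741211]]
-2.296762965092878 [0.5029845  0.04766457 0.15102053] [[-0.717, -0.697, 0.0], [-0.697, 0.717, 0.0]] [-0.0196099   0.00191224  0.00201605] head in tool [ 0.0003 -0.0003  0.0665]
[279.  201.   52.2] [0.4916 0.0091 0.095 ]
[363.  257.   58.8] [0.4836 0.0581 0.095 ]
[465.  223.   54.4] [0.4372 0.0809 0.095 ]
```

View pics/w6.png

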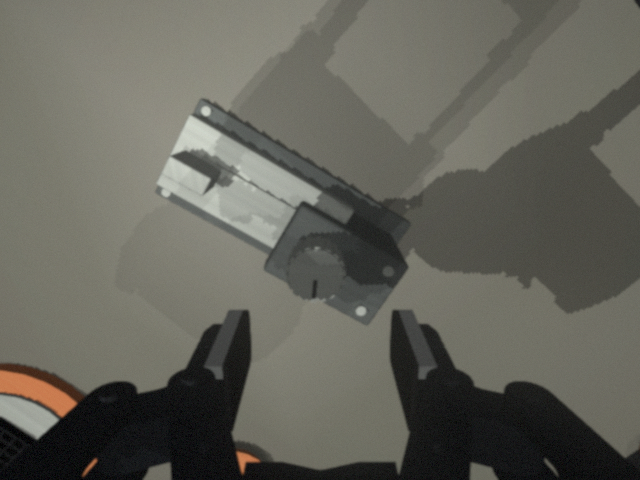

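The head is centred between the pads at px (316,268). I descend and grip.

Call:
{"api": "jog_arm", "payload": {
  "moves": "0,0,0.04,0\n0,0,0.03,0\n0,0,0.006,0\n0,0,0,0"
}}

```text
time: 15.12
tool_pos: [0.5032, 0.0477, 0.0753]
tcp_rot: [-1.181, 2.91, -0.0]
wrist_force: [0.9, -0.0, 0.9]
width: 0.6
grip_force: 0.0
```

Call:
{"api": "jog_arm", "payload": {
  "moves": "0,0,0,0\n0,0,0,0\n0,0,0,0\n0,0,0,0",
  "finger_gap": 0.0,
  "force": 40
}}

```text
time: 15.62
tool_pos: [0.5041, 0.0478, 0.0765]
tcp_rot: [-1.18, 2.908, -0.001]
wrist_force: [-1.8, -0.7, 6.0]
width: 0.311
grip_force: 39.2
```

Create st.py:
```python
from h import *
def tz(n=6):
    v=[]
    for _ in range(n):
        s=bot.read_state(); v.append(np.r_[s["torque"],s["wrist_force"],s["q"][5],R.from_rotvec(s["tcp_rot"]).as_matrix()[0,0],s["time"]])
        if n>1: bot.read_camera("top")
    v=np.array(v); print(v.mean(0).round(4),"sd",v.std(0)[:3].round(4),"joint6 torque",np.round(s["joint_torque"][5],4))
```

```bash
python3 -c "
from st import *
tz()"
```

```text
[ 0.0818  0.2189 -0.0295 -1.6412  0.1547  6.5429 -2.2968 -0.7171 15.75  ] sd [0.0165 0.0184 0.0343] joint6 torque -0.0108
```

Fingertips touch the arm (Fz 6 N), which would spoil the torque reading, so I regrip 5 mm higher.

Call:
{"api": "jog_arm", "payload": {
  "moves": "0,0,0,0\n0,0,-0.005,0\n0,0,0,0",
  "finger_gap": 0.45
}}

```text
time: 16.3
tool_pos: [0.5031, 0.0476, 0.0801]
tcp_rot: [-1.181, 2.91, -0.001]
wrist_force: [-0.5, 0.4, -0.0]
width: 0.454
grip_force: 0.0
```

Call:
{"api": "jog_arm", "payload": {
  "moves": "0,0,0,0\n0,0,0,0\n0,0,0,0",
  "finger_gap": 0.0,
  "force": 40
}}

```text
time: 16.68
tool_pos: [0.5034, 0.0472, 0.0801]
tcp_rot: [-1.182, 2.91, -0.002]
wrist_force: [2.0, -4.5, 3.4]
width: 0.306
grip_force: 39.3
```

Create st.py:
```python
from h import *
def tz(n=6):
    v=[]
    for _ in range(n):
        s=bot.read_state(); v.append(np.r_[s["torque"],s["wrist_force"],s["q"][5],s["joint_torque"][5],s["time"]])
        if n>1: bot.read_camera("top")
    v=np.array(v); print("T",v.mean(0)[:3].round(4),"F",v.mean(0)[3:6].round(1),"q6,tau6,t",v.mean(0)[6:].round(4),"sd",v.std(0)[[2,6,7]].round(4))
```

```bash
python3 -c "
from st import *
tz(3)"
```

```text
T [-0.7495 -0.1496  0.0246] F [ 1.1 -4.2  4.1] q6,tau6,t [-2.2968e+00  1.0300e-02  1.6725e+01] sd [0.0208 0.     0.0004]
```

Call:
{"api": "jog_arm", "payload": {
  "moves": "0,0,0,0.18\n0,0,0,0.18"
}}

```text
time: 17.08
tool_pos: [0.5034, 0.0472, 0.0801]
tcp_rot: [-0.633, 3.076, -0.002]
wrist_force: [0.2, -5.0, 3.7]
width: 0.308
grip_force: 39.4
```

```bash
python3 -c "
from st import *
tz(5)"
```

```text
T [-0.9221 -0.1977 -0.0537] F [ 1.  -5.1  4.4] q6,tau6,t [-1.9324 -0.097  17.175 ] sd [0.0764 0.0042 0.7038]
```

Create st.py:
```python
from h import *
def tz(n=6):
    for k in range(n):
        s=bot.read_state(); print(round(s["time"],3),"q6 %.4f tau6 %.4f Tz %.3f"%(s["q"][5],s["joint_torque"][5],s["torque"][2]))
        if k<n-1: bot.read_camera("top")
```

```bash
python3 -c "
from st import *
tz(3)"
```

```text
17.325 q6 -1.9365 tau6 -0.0979 Tz -0.098
17.375 q6 -1.9366 tau6 -0.1046 Tz -0.113
17.425 q6 -1.9366 tau6 -0.1054 Tz -0.112
```

Call:
{"api": "jog_arm", "payload": {
  "moves": "0,0,0,0.12\n0,0,0,0.12",
  "lines": "1,1"
}}

```text
time: 17.68
```

```bash
python3 -c "
from st import *
tz(4)"
```

```text
17.675 q6 -1.6931 tau6 -0.9051 Tz 0.029
17.725 q6 -1.6890 tau6 0.1197 Tz -0.068
17.775 q6 -1.6946 tau6 0.4289 Tz -0.148
17.825 q6 -1.6962 tau6 0.0342 Tz -0.144
```

Call:
{"api": "jog_arm", "payload": {
  "moves": "0,0,0,0.05\n0,0,0,0.05\n0,0,0,0.05",
  "lines": "1,1"
}}

```text
time: 18.2
```

```bash
python3 -c "
from st import *
tz(4)"
```

```text
18.2 q6 -1.5454 tau6 -0.3200 Tz 0.089
18.25 q6 -1.5436 tau6 0.0762 Tz 0.015
18.3 q6 -1.5459 tau6 0.1606 Tz -0.038
18.35 q6 -1.5465 tau6 -0.0199 Tz -0.022
```

Create st.py:
```python
from h import *
def tz(n=1):
    for k in range(n):
        s=bot.read_state(); print(round(s["time"],3),"q6 %.4f tau6 %.4f Tz %.3f"%(s["q"][5],s["joint_torque"][5],s["torque"][2]))
        if k<n-1: bot.read_camera("top")
tz(2)
```

```text
(no output)
```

Call:
{"api": "jog_arm", "payload": {
  "moves": "0,0,0,0.02\n0,0,0,0.02\n0,0,0,0.005\n0,0,0,0\n0,0,0,0",
  "lines": "1,1"
}}

```text
time: 18.98
```

```bash
python3 st.py
```

```text
18.975 q6 -1.5018 tau6 0.0305 Tz 0.027
19.025 q6 -1.5019 tau6 0.0308 Tz 0.015
```

Call:
{"api": "jog_arm", "payload": {
  "moves": "0,0,0,0.02\n0,0,0,0.02\n0,0,0,0.005\n0,0,0,0\n0,0,0,0",
  "lines": "1,1"
}}

```text
time: 19.65
```

```bash
python3 st.py
```

```text
19.65 q6 -1.4569 tau6 0.0306 Tz -0.034
19.7 q6 -1.4569 tau6 0.0309 Tz 0.010
```

Call:
{"api": "jog_arm", "payload": {
  "moves": "0,0,0,0.01\n0,0,0,0.01\n0,0,0,0.01\n0,0,0,0.01\n0,0,0,0.01",
  "lines": "1,1"
}}

```text
time: 20.32
```

```bash
python3 st.py
```

```text
20.325 q6 -1.4067 tau6 0.0112 Tz 0.061
20.375 q6 -1.4064 tau6 0.0749 Tz 0.051
```

```bash
sed -i 's/tz(2)/tz(1)/' st.py
```

Call:
{"api": "jog_arm", "payload": {
  "moves": "0,0,0,0.15\n0,0,0,0\n0,0,0,0\n0,0,0,0\n0,0,0,0",
  "lines": "1,1"
}}

```text
time: 21.0
```

```bash
python3 st.py
```

```text
21.0 q6 -1.2566 tau6 -0.1047 Tz -0.146
```

Call:
{"api": "jog_arm", "payload": {
  "moves": "0,0,0,0.15\n0,0,0,0\n0,0,0,0\n0,0,0,0\n0,0,0,0",
  "lines": "1,1"
}}

```text
time: 21.62
```

```bash
python3 st.py
```

```text
21.625 q6 -1.1066 tau6 -0.1051 Tz -0.087
```

Call:
{"api": "jog_arm", "payload": {
  "moves": "0,0,0,0.15\n0,0,0,0\n0,0,0,0\n0,0,0,0\n0,0,0,0",
  "lines": "1,1"
}}

```text
time: 22.25
```

```bash
python3 st.py
```

```text
22.25 q6 -0.9566 tau6 -0.1052 Tz -0.107
```

Call:
{"api": "jog_arm", "payload": {
  "moves": "0,0,0,0.15\n0,0,0,0\n0,0,0,0\n0,0,0,0\n0,0,0,0",
  "lines": "1,1"
}}

```text
time: 22.88
```

```bash
python3 st.py
```

```text
22.875 q6 -0.8066 tau6 -0.1053 Tz -0.074
```

Call:
{"api": "jog_arm", "payload": {
  "moves": "0,0,0,0.15\n0,0,0,0\n0,0,0,0\n0,0,0,0\n0,0,0,0",
  "lines": "1,1"
}}

```text
time: 23.5
```

```bash
python3 st.py
```

```text
23.5 q6 -0.6566 tau6 -0.1053 Tz -0.065
```

Call:
{"api": "jog_arm", "payload": {
  "moves": "0,0,0,0.15\n0,0,0,0\n0,0,0,0\n0,0,0,0\n0,0,0,0",
  "lines": "1,1"
}}

```text
time: 24.12
```

```bash
python3 st.py
```

```text
24.125 q6 -0.5066 tau6 -0.1054 Tz -0.074
```

Call:
{"api": "jog_arm", "payload": {
  "moves": "0,0,0,0.15\n0,0,0,0\n0,0,0,0\n0,0,0,0\n0,0,0,0",
  "lines": "1,1"
}}

```text
time: 24.75
```

```bash
python3 st.py
```

```text
24.75 q6 -0.3566 tau6 -0.1016 Tz -0.065
```

Call:
{"api": "jog_arm", "payload": {
  "moves": "0,0,0,0.15\n0,0,0,0\n0,0,0,0\n0,0,0,0\n0,0,0,0",
  "lines": "1,1"
}}

```text
time: 25.38
```

```bash
python3 st.py
```

```text
25.375 q6 -0.2066 tau6 -0.0941 Tz -0.058
```

Call:
{"api": "jog_arm", "payload": {
  "moves": "0,0,0,0.15\n0,0,0,0\n0,0,0,0\n0,0,0,0\n0,0,0,0",
  "lines": "1,1"
}}

```text
time: 26.0
```

```bash
python3 st.py
```

```text
26.0 q6 -0.0566 tau6 -0.0865 Tz -0.090
```

Contact was at q6 ≈ -0.43. Torque has since risen 0.0075 per 0.15 rad as expected, so the nip is now about 6.4 N. I need about 0.33 rad more for 12 N.

Call:
{"api": "jog_arm", "payload": {
  "moves": "0,0,0,0.15\n0,0,0,0\n0,0,0,0\n0,0,0,0\n0,0,0,0",
  "lines": "1,1"
}}

```text
time: 26.62
```

```bash
python3 st.py
```

```text
26.625 q6 0.0934 tau6 -0.0791 Tz -0.074
```

Call:
{"api": "jog_arm", "payload": {
  "moves": "0,0,0,0.15\n0,0,0,0\n0,0,0,0\n0,0,0,0\n0,0,0,0",
  "lines": "1,1"
}}

```text
time: 27.25
```

```bash
python3 st.py
```

```text
27.25 q6 0.2433 tau6 -0.0715 Tz -0.085
```

Call:
{"api": "jog_arm", "payload": {
  "moves": "0,0,0,0.03\n0,0,0,0\n0,0,0,0",
  "lines": "1,1"
}}

```text
time: 27.62
```

```bash
python3 st.py
```

```text
27.625 q6 0.2732 tau6 0.0079 Tz 0.036
```

The nip is now about 11.8 N, which is about 6 N of drag. I let go, back off upward and look.

Call:
{"api": "jog_arm", "payload": {
  "moves": "0,0,0,0\n0,0,0,0\n0,0,0,0",
  "finger_gap": 0.6
}}

```text
time: 28.0
tool_pos: [0.502, 0.048, 0.0791]
tcp_rot: [-2.459, -1.954, 0.001]
wrist_force: [1.3, 0.4, 0.1]
width: 0.6
grip_force: 0.0
```

Call:
{"api": "jog_arm", "payload": {
  "moves": "0,0,-0.03,0\n0,0,-0.04,0\n0,0,-0.04,0\n0,0,0,0"
}}

```text
time: 28.5
tool_pos: [0.5055, 0.0481, 0.1937]
tcp_rot: [2.456, 1.952, 0.01]
wrist_force: [0.8, -0.4, 0.3]
width: 0.597
grip_force: 0.0
```

Run:
```python
from wl import *
look("w7.png",[("screw_head",.0845),("gauge",.02)],[("anvil",.02)])
im=bot.read_camera("top"); save(im,"t7.png")
for t in ("gauge","gauge_thick","lens_ring","driver","wipe_jar"):
    for r in bot.spot_point("top",t)[:1]: print(t,round(r["conf"],2),np.round(r["pixel"]))
```

```text
t 28.5 [0.5055 0.0481 0.1937]
screw_head 0.76 [238. 315.] [0.5031 0.0479 0.0845]
gauge 0.9 [301. 363.] [ 0.5233 -0.0336  0.02  ]
seg anvil 0.89 [313. 181. 398. 334.] [513.9   3.9] [ 51.4 119.8] 13.2 [[475.1000061035156, 56.29999923706055], [502.6000061035156, -60.29999923706055], [552.5999755859375, -48.5], [525.2000122070312, 68.0999984741211]]
gauge 0.64 [242. 371.]
lens_ring 0.56 [151. 432.]
driver 0.73 [178. 170.]
wipe_jar 0.85 [292. 148.]
```

View pics/w7.png

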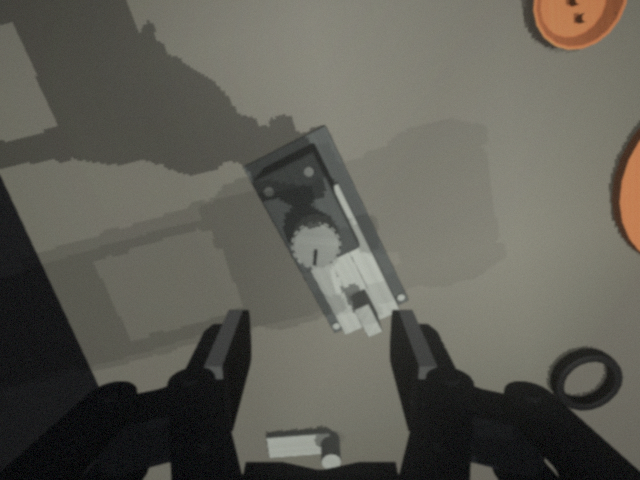

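The pointer mark on the head, at px (315,257), points the same way relative to the gripper as before, so the screw turned with it without slipping. The blade block at (367,315) sits straight on the bed in the same place as when it met the stop (0.523, -0.034). The other things are undisturbed.

```bash
python3 -c "
from workcell import bot
print(bot.finish_job())"
```

```text
the job is handed in; nothing more can be done
None
```

The job is handed in at about 29 s of robot time: the thin blade is home against the back stop, nipped at about 11.8 N, estimated from screw torque and angle (about 6 N to slide it at nominal friction; I did no pull test), and the gripper is clear.

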